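# Put the eyepieces away and wedge the cabinet's folding front shut

### The arm

A 7-joint arm with a two-finger parallel gripper is mounted at the origin on the work surface. World frame = base frame: x ahead of the robot, y to its left, z up, the work surface at z = 0. Lengths are in m, angles in rad, forces in N, time in s.
With the tool pointing down it reaches from about 0.425 to 0.95 m from the base axis. Payload 16.7 kg.
Tool frame: the origin (TCP) lies where the fingers leave the gripper's body, on its centre line; the fingertips stand 97 mm ahead of it and the grasp point (between the pads) lies 78 mm ahead of it (arm.tip_reach is the distance from the TCP to the fingertips, in m); z points along the fingers, y is the line along which they close (so a half turn about z gives the same grasp; the last joint's range is limited). The gripper opens to 94 mm and grips with 3 to 60 N. Pads are 16 mm wide; open, the fingers measure 119 mm over their backs; the gripper's body (75 mm by 177 mm) begins 78 mm behind the grasp point.
Start: joints at [-1.264, 0.426, 0.074, 1.606, -0.034, 1.111, -0.067], TCP at [0.297, 0.606, 0.303] pointing down, gripper open.
Joint ranges: [-2.85, 2.85], [-0.5, 2.14], [-1.23, 1.37], [0.21, 2.46], [-1.02, 4.16], [0.16, 2.05], [-2.73, 2.73]. Speed limits (rad/s): [1.89, 1.89, 2.39, 2.39, 3.01, 3.01, 3.01].

### API

Orientations are given as a rotation vector (axis times angle).
In Python, from plant import arm gives the robot as it stands. Calls block until the motion is done:
- arm.movep(position, orientation): joint-space move of the TCP to a pose.
- arm.movel(position, vel=0.15, frame=None, contact_N=None): straight line of the TCP; frame=None keeps the orientation; vel is the mean speed in m/s. With contact_N (N) it stops when the force on the tool has changed by that much, and returns True; else False.
- arm.set_joints(angles): joint-space move.
- arm.grip(opening, strength=None): opening from 0.0 (shut) to 1.0 (fully open); strength is the grip in N (None keeps the last); returns when the fingers have stopped.
- arm.wait(seconds).
- arm.inverse_kinematics(position, orientation): joint angles nearest the present ones, or None.
- arm.state(): the state.
- arm.camera(name): name is "side" or "top" or "wrist"; returns (picture, depth): 400x640x3 uint8, red, green, blue; 400x640 float32, m along the optical axis (not along the pixel's ray), 0 where there is no reading.
- arm.camera_info(name): a dict with "intrinsics" (3x3 intrinsics, pixels), "extrinsics" (4x4, takes a point from camera to world coordinates); the wrist camera has in their place "mount" (4x4, takes a point from camera to tool coordinates, whose origin is the TCP and whose axes are the flange's). Camera axes: x right, y up, looking along -z (the intrinsics and any distortion apply to the point x, -y, -z); pixel columns grow to the right and rows downward; lengths in m; the calibration is good to about 2 mm. A picture is of the moment at which its call begins: read the wrist's pose just before it. camera_info takes no time and is no camera call.
A pose or a line that the arm cannot do raises arm.MotionError and nothing moves.
- arm.finish_job(): hands the job in; it is judged then, once.
Trained networks look in the newest picture that a camera, given by its name, has taken for a name from the list of things; names that differ only in an ending like _2 or _b are one class to them, and where a whole thing is asked for, a point or a joint stands for the part that bears it (a point fixed in the world has none). Each returns a list of dicts, best first, with "score" (0 to 1); they miss things now and then, are a little off and sometimes report something else, mostly with a low value. They report only what shows in the picture. A call takes as long as a camera call. They do not tell look-alikes from the thing itself.
- arm.boxes_of(target, camera): "rect" ([left, top, width, height] in pixels, round what is visible of it).
- arm.silhouettes(target, camera): "region" (400x640 bool, what is visible of it) and "rect" ([left, top, width, height] in pixels, round what is visible of it).
- arm.spot_point(target, camera): "centre" ([column, row] in pixels: a listed point, or the origin of a listed thing).
The state is a dict: "time_s": time; "qpos": joint angles; "qvel": joint speeds; "effort": joint torques, N m; "tool_pos": TCP position; "ee_rot": TCP orientation; "ft_force": force on the tool from outside, world axes, zero at the start; "ft_torque": the same for the moment, N m; "width": opening from 0.0 (shut) to 1.0 (fully open); "grip_force": force on a finger pad.
Only numpy, scipy, OpenCV 4.12 (cv2) and the standard library are available. Lean on these libraries where they do the work, as an engineer would, in place of code of your own. Each camera call takes 0.05 s, during which the arm holds its last target. There are 200 camera calls.

### The job

Close up the eyepiece table: stand every eyepiece that is on the light box upright in the railed tray on top of the cabinet, switch the light box off at its rocker, and leave the other things where they lie. Shut the cabinet's folding front over the drawers one leaf at a time, first the inner leaf (the one hinged to the cabinet) and then the outer leaf, until both are flush. The front's catch is gone, so tap the beech wedge, thin end first, under the bottom edge of the outer leaf until it jams tight, and leave it there.

Things in the scene. Friction and masses are not known exactly. Their poses are not given: they have to be found in the camera images.
- cabinet: Low wooden eyepiece cabinet, fixed, 170 deep (x) x 300 wide (y) x 150 high, on four short feet; six small drawers in its front, which faces -x (the robot). Origin at its centre on the table; x to its back, y to its left (seen from the robot). Its carcase hangs 22 mm over the table between the feet, which are 26 mm thick and stand 20 mm in from the corners.
- tray (a point): Centre of the felt floor of the railed tray on the cabinet's top, 128 mm over the table, axes as the cabinet's. The floor is 154 (x) x 284 (y) mm inside the rail; the rail stands 22 mm over it.
- leaf_inner (a joint): Inner leaf of the cabinet's two-leaf folding front, hinged upright at the front's left (+y) end; a wooden panel 147 long, 12 thick, from 16 to 128 mm over the table. 0 = shut along the front (its end then points to the cabinet's -y), grows in rad as it swings out towards -x and then +y, to 1.5. Swings freely with slight friction (0.06 N m) and stays where it is left; shut, it meets a stop.
- hinge_inner (a point): Top of the inner leaf's hinge axis, 128 mm over the table; it lies 8 mm in front of the cabinet's front and 147 mm to its left of centre, midway through the leaf's thickness. x is normal to the inner leaf (-x its outer face), the leaf runs along -y.
- leaf_outer (a joint): Outer leaf, the same size, hinged to the inner leaf's free end. 0 = in line with the inner leaf, grows as it folds forward (to -x) and round towards the inner leaf's outer face, to 1.8. Same friction, and a stop at 0.
- hinge_outer (a point): Top of the hinge axis between the two leaves, 128 mm over the table, midway through their thickness; x is normal to the outer leaf (-x its outer face), the leaf runs 147 mm along -y from here.
- outer_panel: The outer leaf's wooden panel; origin on its hinge axis at table height, x normal to it (-x its outer face), it runs 147 mm along -y.
- outer_mid (a point): Middle of the outer leaf's bottom edge, 16 mm over the table (the gap that the wedge goes into from in front, pushed square to the leaf); the leaf's outer face is 6 mm to -x of it.
- wedge: Beech wedge lying flat on the table, 115 long (x) x 40 wide (y), 8 mm high at its thin (+x) end rising evenly to 30 mm at its thick (-x) end. Origin at the centre of its underside. It meets the leaf's edge when its thin end is about 42 mm past the leaf's outer face and jams within a few mm more; about 12 to 20 N of push drives it tight, and it then holds by friction.
- light_box: Grey light box, fixed, 240 (x) x 300 (y) x 55 mm high, opal panel on top; origin at its centre on the table, x away from the robot, y to its left.
- rocker (a joint): Black rocker switch on the light box's left (+y) side, rocking about an upright axis at its middle. -0.2 = on (the end farther from the robot pressed in, the nearer end standing out), +0.2 = off (the nearer end pressed in). Takes about 2 N at its end and stays where it is put.
- rocker_mid (a point): Middle of the rocker's outer face, 31 mm over the table; the rocker is 47 long (along the box's side) x 23 mm high and stands about 9 mm out of the box's side.
- ortho: Cream-painted orthoscopic eyepiece, 66 high; body 40 diameter from 26 to 60 mm over its foot, foot cap 38 diameter, about 0.12 kg. Stands upright on its cap; origin at the centre of its underside, z up.
- long_relief: Matte black long eye-relief eyepiece, 101 high; body 53 diameter from 30 to 86, then a 51 eyecup; foot cap 40 diameter, about 0.22 kg. Stands upright on its cap; origin at the centre of its underside, z up.
- plossl: Dark grey eyepiece, 76 high; body 45 diameter from 32 to 70; foot cap 40 diameter, about 0.15 kg. Stands upright on its cap; origin at the centre of its underside, z up.
- wide_field: Large black two-inch eyepiece, 118 high; body 60 diameter from 44 to 100; foot cap 54 diameter, about 0.38 kg. Stands upright on its cap; origin at the centre of its underside, z up.
- comp_ring: Brass compression ring lying in the middle of the light box, 60 diameter x 12 high. Leave it.
- bushing: Brass reducer bushing on the table between box and cabinet, 58 diameter x 34 high. Leave it.
- blower: Black rubber blower bulb with an upright nozzle, 60 diameter x 130 high. Leave it.
- bolt_case: Clear eyepiece case with a black cap, 54 diameter x 85 high, left of the cabinet. Leave it.
- bolt_case_b: Larger clear eyepiece case, 62 diameter x 110 high, behind the light box. Leave it.
Mind the look-alikes: they are no part of the job. What is shaped like the long_relief but orange or pink is not meant.

How it is judged:
On the way, in this order (a step that is already met when the one before it is completed fails the run):
1. the inner leaf is shut while the outer leaf is still folded out (value of joint leaf_inner below 0.06 rad and value of joint leaf_outer above 0.3 rad), for 0.1 s.
2. the outer leaf is shut too (value of joint each of leaf_inner, leaf_outer below 0.06 rad), for 0.2 s.
3. the wedge is jammed under the outer leaf and let go (all of step 2 and contact force between wedge and outer_panel above 2 N and contact force between wedge and the fingers below 0.3 N), for 0.3 s.
At the end, for the whole second after the job is handed in: Every eyepiece present stands upright (within 0.15 rad) and still on the tray's floor inside the rail; the rocker is over to off (past 0.1 rad); both leaves are shut within 0.06 rad; the wedge, let go, is jammed under the outer leaf, pressing on it with more than 2 N (all of step 3 and x of ortho in the frame of tray between -0.078 and 0.078 m and y of ortho in the frame of tray between -0.143 and 0.143 m and z of ortho in the frame of tray between -0.006 and 0.008 m and angle between each of ortho, long_relief, plossl, wide_field's own z axis and vertical below 0.15 rad and linear speed of each of ortho, long_relief, plossl, wide_field below 0.03 m/s and x of long_relief in the frame of tray between -0.078 and 0.078 m and y of long_relief in the frame of tray between -0.143 and 0.143 m and z of long_relief in the frame of tray between -0.006 and 0.008 m and x of plossl in the frame of tray between -0.078 and 0.078 m and y of plossl in the frame of tray between -0.143 and 0.143 m and z of plossl in the frame of tray between -0.006 and 0.008 m and x of wide_field in the frame of tray between -0.078 and 0.078 m and y of wide_field in the frame of tray between -0.143 and 0.143 m and z of wide_field in the frame of tray between -0.006 and 0.008 m and linear speed of wedge below 0.02 m/s and value of joint rocker above 0.1 rad); the robot touches nothing.
It fails at once if one of the things to be left alone is moved more than 50 mm (distance of any of comp_ring, bushing, blower, bolt_case, bolt_case_b from where it was at the start of the episode above 0.05 m).
Of ortho, long_relief, plossl, wide_field only 2 to 4 are there at a start; the rules pass over those that are not, and their reading is None.
At some moment in a run one of wedge may be knocked a few centimetres aside while the robot is not near it.
It also fails if it takes over 210 s, if anything falls off the work surface, if the arm or the gripper's body presses on something with over 40 N, if the wrist force passes 120 N, or if a joint passes its speed limit or range.

## Working session

There is one attempt and no reset: what is moved stays moved. The work goes in short steps, each a Python script; the robot and the scene stay as the last script left them, time stands still between calls to the robot, and variables do not carry over. Pictures are saved under pics/ and viewed, at most 14 in all, crops included, and the job is handed in when it is done.

```bash
ls; mkdir -p pics; cat > h.py <<'E'
import numpy as np, cv2
from plant import arm
from scipy.spatial.transform import Rotation as R
def snap(n,name=None):
    s=arm.state(); im,d=arm.camera(n)
    if name: cv2.imwrite(f'pics/{name}.png',im[:,:,::-1])
    i=arm.camera_info(n); K=np.array(i['intrinsics'])
    if n=='wrist':
        T=np.eye(4);T[:3,:3]=R.from_rotvec(s['ee_rot']).as_matrix();T[:3,3]=s['tool_pos']
        T=T@np.array(i['mount'])
    else: T=np.array(i['extrinsics'])
    return im,d,K,T
def ray(K,T,c,r):
    v=np.array([(c-K[0,2])/K[0,0],-(r-K[1,2])/K[1,1],-1]); return T[:3,3],T[:3,:3]@v
def at_z(K,T,c,r,z):
    o,v=ray(K,T,c,r); return o+v*(z-o[2])/v[2]
def cloud(d,K,T):
    r,c=np.mgrid[:400,:640]
    P=np.stack([(c-K[0,2])/K[0,0]*d,-(r-K[1,2])/K[1,1]*d,-d],-1)
    return P@T[:3,:3].T+T[:3,3]
def proj(K,T,p):
    q=(np.asarray(p)-T[:3,3])@T[:3,:3]; return np.array([K[0,2]+K[0,0]*q[0]/-q[2],K[1,2]-K[1,1]*q[1]/-q[2]])
def down(yaw): return (R.from_euler('z',yaw)*R.from_euler('x',np.pi)).as_rotvec()
E
python3 - <<'E'
from h import *
np.set_printoptions(precision=3,suppress=True)
for n in ['top','side']:
    im,d,K,T=snap(n,n+'0'); P=cloud(d,K,T)
    print(n,K[0,0],T[:3,3],T[:3,2], [k for k in arm.camera_info(n)])
    np.savez(n+'0.npz',im=im,d=d,K=K,T=T)
    for t in ['ortho','long_relief','plossl','wide_field','wedge','blower','bushing','comp_ring','bolt_case','light_box','cabinet','outer_panel']:
        for b in arm.silhouettes(t,n)[:3]:
            m=b['region']&(d>0); q=P[m]
            if len(q): print(t,round(b['score'],2),b['rect'],'med',np.median(q,0),'z95',np.percentile(q[:,2],97))
    for t in ['hinge_inner','hinge_outer','outer_mid','rocker_mid','tray']:
        for b in arm.spot_point(t,n)[:2]: print(t,round(b['score'],2),b['centre'])
E
```

```text
pics
top 462.6111440008833 [ 0.29  -0.041  1.518] [-0.163  0.002  0.987] ['intrinsics', 'extrinsics']
ortho 0.7 [419.4, 182.8, 16.6, 14.6] med [ 0.56  -0.384  0.117] z95 0.12486611951369236
long_relief 0.83 [419.3, 213.5, 22.7, 20.6] med [ 0.46  -0.383  0.154] z95 0.16178310312502353
long_relief 0.66 [407.2, 266.8, 20.6, 14.1] med [ 0.31  -0.349  0.099] z95 0.1073439004579544
long_relief 0.65 [455.5, 213.2, 21.4, 20.4] med [ 0.47  -0.509  0.098] z95 0.10600906465385665
plossl 0.45 [371.2, 210.9, 18.0, 23.3] med [ 0.458 -0.235  0.129] z95 0.135871147879297
wedge 0.81 [186.4, 205.3, 25.5, 35.3] med [0.452 0.34  0.02 ] z95 0.03198612332296363
wedge 0.2 [388.8, 125.5, 25.8, 31.2] med [ 0.724 -0.297  0.109] z95 0.11531309941006632
blower 0.69 [174.7, 138.5, 18.9, 17.8] med [0.7   0.391 0.058] z95 0.1084243642655779
bushing 0.7 [160.5, 159.8, 22.4, 21.3] med [0.618 0.42  0.083] z95 0.09075540481433783
bushing 0.51 [328.9, 155.1, 21.8, 17.2] med [ 0.669 -0.114  0.034] z95 0.0405909241303012
comp_ring 0.62 [399.3, 200.7, 6.7, 14.5] med [ 0.535 -0.316  0.066] z95 0.07229946574262804
bolt_case
[... 1767 characters left out ...]
01444613
bolt_case 0.65 [294.1, 110.5, 13.7, 22.3] med [0.613 0.415 0.078] z95 0.08643897897738688
light_box 0.63 [281.3, 224.4, 150.7, 147.9] med [ 0.51  -0.344  0.054] z95 0.05709556454805093
light_box 0.16 [230.9, 118.2, 155.7, 95.7] med [0.598 0.128 0.123] z95 0.1487520397258046
cabinet 0.73 [229.8, 117.8, 155.7, 97.1] med [0.598 0.131 0.122] z95 0.1488916590997531
cabinet 0.21 [230.4, 153.8, 49.1, 42.1] med [0.39  0.146 0.078] z95 0.12793117493819708
outer_panel 0.84 [229.0, 155.3, 53.5, 37.6] med [0.387 0.146 0.079] z95 0.127939382210497
hinge_inner 0.97 [293.7, 128.6]
hinge_inner 0.57 [266.3, 153.4]
hinge_outer 0.61 [277.9, 152.6]
outer_mid 0.77 [258.5, 188.7]
tray 0.58 [338.3, 147.5]
```

```bash
python3 - <<'E'
import cv2
a=cv2.imread('pics/top0.png')[110:300,140:500]; cv2.imwrite('pics/t0c.png',cv2.resize(a,None,fx=2.2,fy=2.2,interpolation=2))
a=cv2.imread('pics/side0.png')[90:400,200:480]; cv2.imwrite('pics/s0c.png',cv2.resize(a,None,fx=1.9,fy=1.9,interpolation=2))
E
```

```text
(no output)
```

View pics/t0c.png

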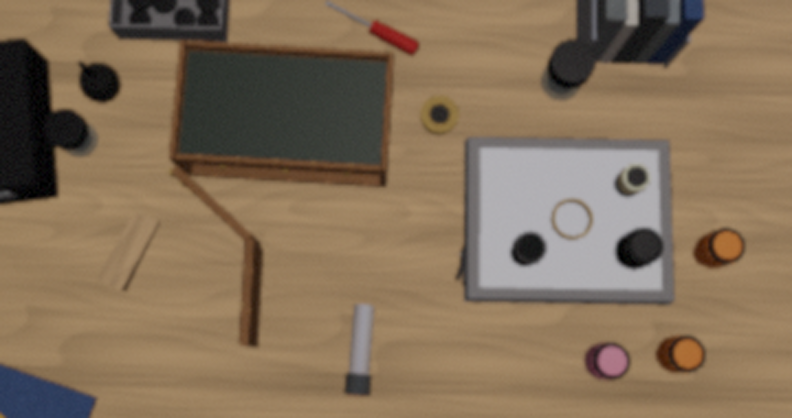

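View pics/s0c.png

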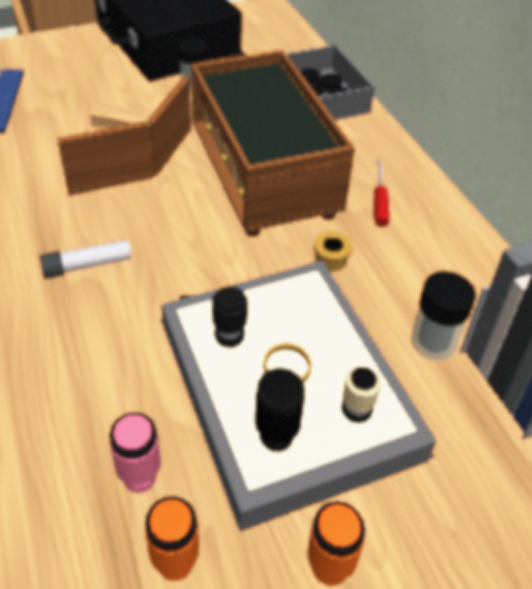

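The pictures show ortho, long_relief and plossl standing on the box, with wide_field absent. The orange and pink look-alikes are off the box. Both leaves are folded out, and the wedge is at left (crop 130,250). Next I'll get the geometry from depth.

```bash
python3 - <<'E'
from h import *
np.set_printoptions(precision=3,suppress=True)
for n in ['top','side']:
    f=np.load(n+'0.npz'); P=cloud(f['d'],f['K'],f['T']); ok=f['d']>0
    print(n)
    for nm,c,h in [('ortho',(.56,-.388),.121),('lr',(.46,-.39),.156),('pl',(.458,-.242),.131)]:
        m=ok&(np.hypot(P[...,0]-c[0],P[...,1]-c[1])<.045)&(abs(P[...,2]-h)<.01)
        q=P[m]; print(nm,len(q),q.min(0),q.max(0),(q.min(0)+q.max(0))/2)
    m=ok&(P[...,2]>.138)&(P[...,2]<.16)&(P[...,1]>-.1)&(P[...,1]<.35)&(P[...,0]>.45)&(P[...,0]<.85)
    (cx,cy),(w,h),a=cv2.minAreaRect(P[m][:,:2].astype(np.float32)); print('cab',cx,cy,w,h,a)
    if n=='top':
        m=ok&(P[...,2]>.115)&(P[...,2]<.138)&(P[...,1]>.05)&(P[...,1]<.35)&(P[...,0]>.2)&(P[...,0]<.57)
        q=P[m]; i=np.argsort(q[:,0]); print(q[i][::8])
    m=ok&(P[...,2]>.007)&(P[...,2]<.04)&(abs(P[...,1]-.34)<.09)&(abs(P[...,0]-.45)<.09)&(P[...,1]>.28)
    q=P[m]; r=cv2.minAreaRect(q[:,:2].astype(np.float32)); print('wedge',r)
    A=np.c_[q[:,:2],np.ones(len(q))]; print('slope',np.linalg.lstsq(A,q[:,2],rcond=None)[0])
    m=ok&(P[...,2]>.045)&(P[...,2]<.07)&(P[...,1]<-.1)&(P[...,1]>-.5)&(P[...,0]>.3)&(P[...,0]<.7)
    print('box',cv2.minAreaRect(P[m][:,:2].astype(np.float32)))
    print('rocker',at_z(f['K'],f['T'],346,229.6,.031))
E
```

```text
top
ortho 125 [ 0.546 -0.408  0.111] [ 0.583 -0.37   0.128] [ 0.564 -0.389  0.119]
lr 235 [ 0.437 -0.415  0.146] [ 0.488 -0.363  0.164] [ 0.462 -0.389  0.155]
pl 169 [ 0.441 -0.261  0.121] [ 0.482 -0.217  0.138] [ 0.461 -0.239  0.13 ]
cab 0.6487051248550415 0.10901633650064468 0.30049681663513184 0.17272064089775085 88.02021026611328
[[0.319 0.151 0.132]
 [0.322 0.146 0.125]
 [0.328 0.151 0.13 ]
 [0.331 0.144 0.119]
 [0.336 0.155 0.13 ]
 [0.342 0.155 0.13 ]
 [0.346 0.143 0.131]
 [0.351 0.153 0.127]
 [0.355 0.147 0.125]
 [0.36  0.156 0.127]
 [0.366 0.153 0.132]
 [0.37  0.143 0.116]
 [0.375 0.154 0.125]
 [0.381 0.151 0.128]
 [0.385 0.149 0.124]
 [0.39  0.155 0.127]
 [0.394 0.143 0.124]
 [0.399 0.146 0.128]
 [0.405 0.155 0.131]
 [0.409 0.144 0.126]
 [0.414 0.152 0.13 ]
 [0.42  0.149 0.13 ]
 [0.425 0.142 0.116]
 [0.429 0.15  0.127]
 [0.435 0.147 0.129]
 [0.439 0.143 0.121]
 [0.444 0.15  0.132]
 [0.45  0.151 0.131]
 [0.454 0.152 0.125]
 [0.459 0.151 0.131]
 [0.463 0.155 0.124]
 [0.469 0.155 0.127]
 [0.472 0.152 0.127]
 [0.478 0.171 0.128]
 [0.48  0.161 0.131]
 [0.484 0.177 0.126]
 [0.487 
[... 844 characters left out ...]
523147583, 0.33321577310562134), 89.76542663574219)
rocker [ 0.444 -0.139  0.031]
side
ortho 239 [ 0.545 -0.406  0.111] [ 0.585 -0.369  0.123] [ 0.565 -0.387  0.117]
lr 477 [ 0.439 -0.413  0.146] [ 0.49  -0.362  0.159] [ 0.464 -0.387  0.152]
pl 241 [ 0.439 -0.26   0.121] [ 0.483 -0.218  0.134] [ 0.461 -0.239  0.127]
cab 0.6485019326210022 0.10982391238212585 0.3042772114276886 0.17159321904182434 87.96221160888672
wedge ((0.4534144997596741, 0.34652870893478394), (0.047408536076545715, 0.11017736792564392), 71.68063354492188)
slope [-0.095  0.192 -0.005]
box ((0.46634286642074585, -0.3184499144554138), (0.3342847526073456, 0.329896479845047), 0.3551124334335327)
rocker [ 0.577 -0.124  0.031]
```

```bash
cat >> h.py <<'E'
CAB=np.array([.6486,.1094,0]); CY=np.deg2rad(-2.0); CR=R.from_euler('z',CY).as_matrix()
def cab(x,y,z): return CAB+CR@[x,y,z]
def mv(p,yaw=0): arm.movep(list(map(float,p)),down(yaw).tolist())
def ml(p,v=.15,c=None): return arm.movel(list(map(float,p)),vel=v,contact_N=c)
def carry(xy,hg,d,ty,yaw=0):
    z=.055+hg+.078
    mv([*xy,.36],yaw); arm.grip(1.0)
    ml([*xy,z],.2); arm.grip(0.0,25); s=arm.state(); print('w',s['width']*94,s['grip_force'])
    ml([*xy,.38],.25)
    t=cab(0,ty,0); mv([t[0],t[1],.38],yaw+CY)
    zt=.128+hg+.078
    ml([t[0],t[1],zt+.02],.2)
    print('c',ml([t[0],t[1],zt-.004],.04,5),arm.state()['tool_pos'][2]-zt)
    arm.grip((d+.018)/.094); ml([t[0],t[1],.38],.25)
    print(arm.state()['time_s'])
E
python3 - <<'E'
from h import *
arm.movel(list(np.array(arm.state()['tool_pos'])+[0,0,.08]))
carry((.463,-.388),.058,.053,-.09)
snap('top','t1')
E
```

```text
w 52.944745347904245 25.00023901462555
c True -0.0008771198238045064
12.7417
```

```bash
python3 - <<'E'
from h import *
carry((.565,-.388),.043,.040,0)
carry((.461,-.239),.051,.045,.09)
# look at rocker from close
arm.grip(0.0,20)
mv([.38,-.10,.30],0)
np.set_printoptions(precision=3,suppress=True)
im,d,K,T=snap('wrist','w1'); P=cloud(d,K,T)
for b in arm.spot_point('rocker_mid','wrist')[:2]: print(b, at_z(K,T,*b['centre'],.031))
for b in arm.silhouettes('rocker','wrist')[:2]:
    q=P[b['region']&(d>0)]; print(b['score'],b['rect'],np.percentile(q,[3,50,97],axis=0))
im=snap('top','t2')[0]
a=cv2.resize(im[110:300,140:500,::-1],None,fx=1.6,fy=1.6); b=cv2.imread('pics/w1.png')
cv2.imwrite('pics/c2.png',np.vstack([np.pad(a,((0,0),(0,640-a.shape[1]),(0,0))),cv2.resize(b,(448,280)) if 0 else cv2.copyMakeBorder(cv2.resize(b,(448,280)),0,0,0,192,0)]))
E
```

```text
w 39.705162324673786 25.00005841255188
c True -0.0009574880794268048
22.0417
w 44.396283721782154 25.00011384487152
c True -0.0009271537042406797
31.0917
{'centre': [366.7, 120.8], 'score': 0.85} [ 0.449 -0.15   0.031]
0.76 [358.2, 101.6, 10.8, 45.0] [[ 0.425 -0.152  0.022]
 [ 0.444 -0.148  0.041]
 [ 0.467 -0.142  0.043]]
```

View pics/c2.png

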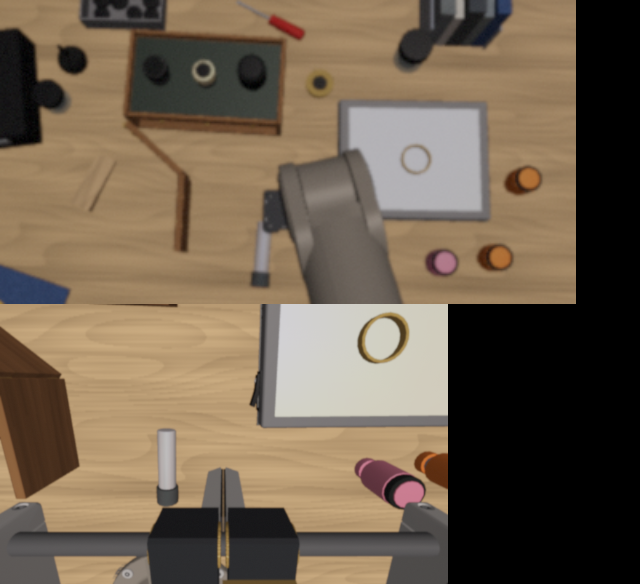

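```bash
python3 - <<'E'
from h import *
np.set_printoptions(precision=3,suppress=True)
x=.429
mv([x,-.115,.25],0); ml([x,-.115,.126],.15)
print(ml([x,-.160,.126],.03,8),arm.state()['tool_pos'],arm.state()['ft_force'])
ml([x,-.110,.126],.1); ml([x,-.110,.30],.2)
mv([.38,-.10,.30],0)
im,d,K,T=snap('wrist','w2'); P=cloud(d,K,T)
for b in arm.silhouettes('rocker','wrist')[:2]:
    q=P[b['region']&(d>0)]; print(b['score'],b['rect'],np.percentile(q,[3,50,97],axis=0))
cv2.imwrite('pics/w2c.png',cv2.resize(im[60:200,300:460,::-1],None,fx=3,fy=3))
# fingers wrist for wedge
E
```

```text
True [ 0.428 -0.136  0.126] [0.171 0.398 0.659]
0.87 [361.7, 100.4, 7.1, 45.3] [[ 0.422 -0.152  0.021]
 [ 0.445 -0.148  0.041]
 [ 0.465 -0.141  0.043]]
0.64 [0.0, 0.0, 249.5, 280.0] [[0.325 0.143 0.022]
 [0.409 0.144 0.084]
 [0.504 0.186 0.127]]
```

View pics/w2c.png

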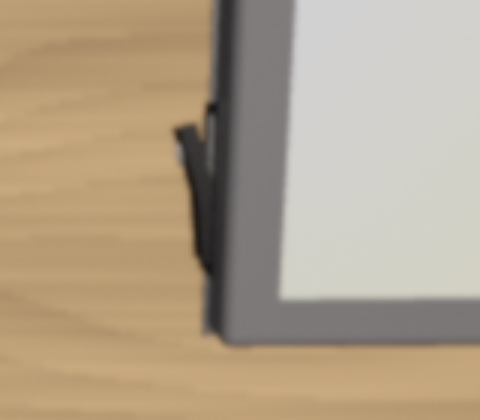

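The rocker is now off: its near end is pressed in and its far end stands out. Next is the inner leaf.

```bash
cat >> h.py <<'E'
def leafpt(H,r,th,clear=0,z=.172):
    a=th-CY; u=np.array([-np.sin(a),-np.cos(a)]); n=np.array([-np.cos(a),np.sin(a)])
    e=.006+.008*np.cos(th)+.0125*abs(np.sin(th))+clear
    return np.array([*(H[:2]+r*u+e*n),z])
def leaves(tag):
    im,d,K,T=snap('top',tag); P=cloud(d,K,T); q=P[(d>0)&(P[...,2]>.12)&(P[...,2]<.137)]
    q=(q-CAB)@CR; q=q[(q[:,0]<-.087)&(q[:,0]>-.4)&(q[:,1]>-.17)&(q[:,1]<.3)]
    return im,q,(d,K,T,P)
E
python3 - <<'E'
from h import *
np.set_printoptions(precision=3,suppress=True)
H=cab(-.093,.147,0)
p=leafpt(H,.11,.65,.025,.30); mv(p,CY); p[2]=.172; ml(p,.2)
for th in np.linspace(.62,.06,8): 
    ml(leafpt(H,.11,th),.06)
print(ml(leafpt(H,.11,-.05),.03,5), arm.state()['tool_pos']-leafpt(H,.11,0), arm.state()['ft_force'])
s=arm.state()['tool_pos']; ml(s-CR@[.03,0,0],.08); s=arm.state()['tool_pos']; ml([s[0],s[1],.30],.2)
mv([.40,.28,.34],CY)
im,q,_=leaves('t3'); q=q[np.argsort(q[:,1])]; print(q[::6]); print(arm.state()['time_s'])
E
```

```text
True [-0.001  0.    -0.001] [ 1.032 -0.551  0.791]
[[-0.214 -0.078  0.132]
 [-0.212 -0.072  0.132]
 [-0.215 -0.069  0.133]
 [-0.203 -0.068  0.131]
 [-0.206 -0.066  0.131]
 [-0.194 -0.065  0.129]
 [-0.197 -0.062  0.128]
 [-0.203 -0.059  0.127]
 [-0.185 -0.058  0.127]
 [-0.192 -0.056  0.132]
 [-0.175 -0.054  0.125]
 [-0.18  -0.052  0.133]
 [-0.188 -0.049  0.121]
 [-0.167 -0.048  0.13 ]
 [-0.179 -0.045  0.127]
 [-0.155 -0.044  0.127]
 [-0.164 -0.041  0.127]
 [-0.167 -0.038  0.125]
 [-0.158 -0.037  0.124]
 [-0.156 -0.035  0.129]
 [-0.137 -0.033  0.127]
 [-0.147 -0.031  0.128]
 [-0.15  -0.028  0.126]
 [-0.131 -0.027  0.128]
 [-0.137 -0.024  0.126]
 [-0.138 -0.021  0.129]
 [-0.121 -0.02   0.135]
 [-0.126 -0.018  0.132]
 [-0.11  -0.016  0.129]
 [-0.117 -0.014  0.13 ]
 [-0.12  -0.011  0.129]
 [-0.104 -0.009  0.127]
 [-0.111 -0.007  0.129]
 [-0.096 -0.006  0.129]
 [-0.095 -0.002  0.125]
 [-0.089  0.001  0.128]
 [-0.096  0.007  0.128]
 [-0.092  0.011  0.121]
 [-0.088  0.016  0.133]
 [-0.098  0.018  0.133]
 [-0.097  0.022  0.128]
 [-0.094  0.025  0.127]
 [-0.089  0.028  0.131]
 [-0.095  0.034  0.128]
 [-0.095  0.037  0.13 ]
 [-0.094  0.041  0.125]
 [-0.088  0.044  0.125]
 [-0.092  0.05   0.126]
 [-0.1    0.055  0.131]
 [-0.096  0.059  0.126]
 [-0.099  0.065  0.126]
 [-0.091  0.068  0.129]
 [-0.096  0.071  0.126]
 [-0.088  0.074  0.129]
 [-0.092  0.08   0.132]
 [-0.1    0.083  0.127]
 [-0.089  0.086  0.13 ]
 [-0.095  0.092  0.127]
 [-0.098  0.096  0.124]
 [-0.089  0.099  0.129]
 [-0.095  0.105  0.126]
 [-0.092  0.108  0.126]
 [-0.099  0.114  0.126]
 [-0.099  0.117  0.125]
 [-0.1    0.123  0.128]
 [-0.1    0.126  0.128]
 [-0.09   0.13   0.125]
 [-0.099  0.133  0.122]
 [-0.098  0.138  0.13 ]
 [-0.101  0.141  0.127]
 [-0.103  0.145  0.122]]
45.5333
```

```bash
python3 - <<'E'
from h import *
np.set_printoptions(precision=3,suppress=True)
H=cab(-.093,0,0)
p=leafpt(H,.10,1.02,.022,.30); mv(p,CY); p[2]=.172; ml(p,.2)
for th in np.linspace(.98,.06,11): ml(leafpt(H,.10,th),.07)
print(ml(leafpt(H,.10,-.08),.03,8), arm.state()['tool_pos']-leafpt(H,.10,0), arm.state()['ft_force'])
arm.wait(.3)
s=arm.state()['tool_pos']; ml(s-CR@[.03,0,0],.08); s=arm.state()['tool_pos']; ml([s[0],s[1],.30],.2)
mv([.36,.34,.34],CY)
im,q,_=leaves('t4'); q=q[np.argsort(q[:,1])]
for lo in np.arange(-.15,.15,.03):
    m=(q[:,1]>lo)&(q[:,1]<lo+.03); print(round(lo,2),q[m,0].min(),q[m,0].mean())
im,d,K,T=snap('wrist','w4'); P=cloud(d,K,T)
for b in arm.silhouettes('wedge','wrist')[:3]:
    m=b['region']&(d>0); q=P[m]
    if len(q): print(b['score'],b['rect'],cv2.minAreaRect(q[:,:2].astype(np.float32)),np.linalg.lstsq(np.c_[q[:,:2],np.ones(len(q))],q[:,2],rcond=None)[0],np.percentile(q[:,2],[2,98]))
print(arm.state()['time_s'])
cv2.imwrite('pics/c4.png',np.vstack([cv2.resize(cv2.imread('pics/t4.png')[110:300,140:500],(568,300)),cv2.resize(cv2.imread('pics/w4.png'),(568,300))]))
E
```

```text
True [-0.001  0.    -0.001] [-1.832  1.177  0.332]
-0.15 -0.10051042985548862 -0.09401059822819444
-0.12 -0.10063945291913601 -0.0941765661770181
-0.09 -0.10074579247826947 -0.09417125333430933
-0.06 -0.10050374625451404 -0.09428041305585622
-0.03 -0.10093184604584031 -0.09410110172305622
0.0 -0.1017344340493601 -0.09424595408267887
0.03 -0.10154872039143588 -0.09432925641971415
0.06 -0.10108775080310026 -0.09435470949571953
0.09 -0.09963251473184183 -0.09442282236954345
0.12 -0.10357504530459442 -0.09435703801684267
54.0083
```

View pics/c4.png

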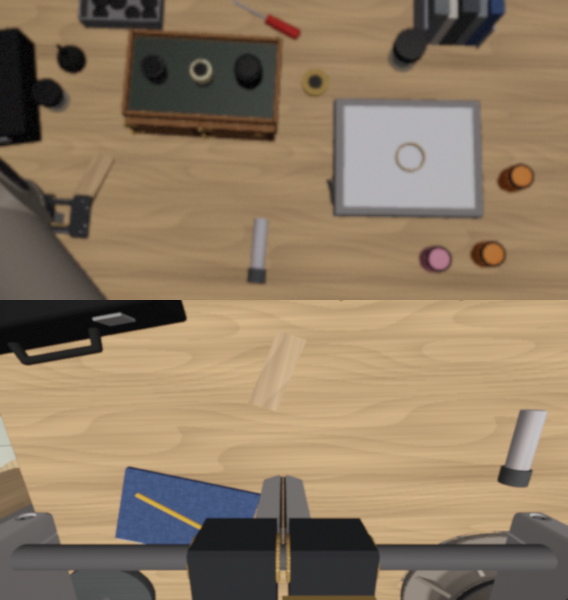

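Both leaves are flush. The wedge still lies at left, at wrist pixel about (313,96). I'll measure it by depth.

```bash
cat >> h.py <<'E'
def wedge(n,c,tag=None,r=.1):
    im,d,K,T=snap(n,tag); P=cloud(d,K,T)
    m=(d>0)&(P[...,2]>.006)&(P[...,2]<.036)&(np.hypot(P[...,0]-c[0],P[...,1]-c[1])<r)
    k,l,st,ce=cv2.connectedComponentsWithStats(m.astype(np.uint8)); m=l==1+np.argmax(st[1:,4])
    q=P[m]; rc=cv2.minAreaRect(q[:,:2].astype(np.float32))
    g=np.linalg.lstsq(np.c_[q[:,:2],np.ones(len(q))],q[:,2],rcond=None)[0]
    b=cv2.boxPoints(rc); e=b[1]-b[0]; f=b[2]-b[1]; L=e if np.hypot(*e)>np.hypot(*f) else f
    if L@g[:2]>0: L=-L   # towards thin end
    return np.array(rc[0]),np.arctan2(L[1],L[0]),rc[1],g,np.percentile(q[:,2],[1,99]),m.sum()
E
python3 - <<'E'
from h import *
mv([.36,.34,.30],0)
print(wedge('wrist',(.45,.34),None)); print(wedge('top',(.45,.34),None,.08))
print(wedge('side',(.45,.34),None,.09))
E
```

```text
(array([0.45659903, 0.34320325]), np.float32(-0.39231473), (0.04004545509815216, 0.11507100611925125), array([-0.17831591,  0.06971986,  0.07574432]), array([0.00705525, 0.02937789]), np.int64(4315))
(array([0.45855421, 0.34060115]), np.float32(-0.49700367), (0.05011291056871414, 0.11221455037593842), array([-0.15923951,  0.07529983,  0.0657503 ]), array([0.00648465, 0.03244759]), np.int64(380))
(array([0.45607528, 0.34353822]), np.float32(-0.36552998), (0.047870684415102005, 0.11520662903785706), array([-0.0799093 ,  0.20668765, -0.01694457]), array([0.0068279 , 0.03037066]), np.int64(312))
```

```bash
python3 - <<'E'
from h import *
np.set_printoptions(precision=3,suppress=True)
c=np.array([.4566,.3432]); y=-.392; u=np.array([np.cos(y),np.sin(y)])
g=c-.038*u; z=.097+.004
F=lambda a: np.array([*cab(-.099+a-.0575-.038,-.0735,0)[:2],z])   # a: thin end past face
for a in (-.012,.045): assert arm.inverse_kinematics(F(a).tolist(),down(CY).tolist()) is not None
mv([*g,.22],y); arm.grip(.85); print(ml([*g,z],.12,8)); arm.grip(0,50); print(arm.state()['width']*94)
ml([*g,.24],.2)
p=F(-.012); mv([*p[:2],.24],CY); ml([*p[:2],z+.012],.15); ml([*p[:2],z+.0005],.04,8)
print(arm.state()['tool_pos'])
for a in (.03,): print(ml([*F(a)[:2],z+.0005],.06,12),arm.state()['ft_force'])
print(ml([*F(.056)[:2],z+.0005],.02,16),arm.state()['ft_force'],arm.state()['tool_pos'],F(.042)[:2],arm.state()['time_s'])
E
```

```text
False
39.95360487744776
[0.44  0.043 0.101]
True [-2.29  -0.367 11.945]
True [-1.175 -0.113 10.283] [0.44  0.043 0.101] [0.494 0.041] 62.225
```

```bash
python3 - <<'E'
from h import *
np.set_printoptions(precision=4,suppress=True)
s=np.array(arm.state()['tool_pos']); print(s,arm.state()['ft_force'])
for dz in (.001,.002,.003): ml(s+[0,0,dz],.02); arm.wait(.2); print(dz,arm.state()['ft_force'],arm.state()['tool_pos'])
im=snap('side','s5')[0]; cv2.imwrite('pics/s5c.png',cv2.resize(im[100:230,200:400,::-1],None,fx=3.5,fy=3.5))
E
```

```text
[0.4401 0.0434 0.101 ] [-1.175  -0.1126 10.2827]
0.001 [ 0.6603 -0.8999  0.3678] [0.4401 0.0434 0.1019]
0.002 [ 1.1361 -0.2462 -0.3218] [0.4401 0.0434 0.103 ]
0.003 [ 0.3081  0.6284 -0.9586] [0.4402 0.0434 0.104 ]
```

View pics/s5c.png

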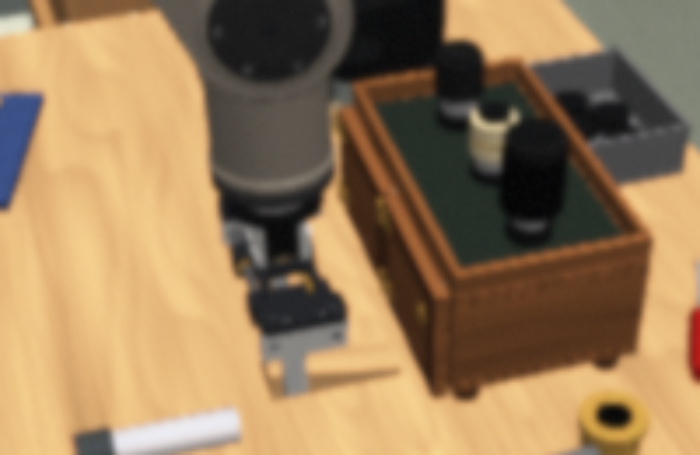

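```bash
python3 - <<'E'
from h import *
np.set_printoptions(precision=4,suppress=True)
z=.1022
F=lambda a: np.array([*cab(-.099+a-.0575-.038,-.0735,0)[:2],z])
ml(F(-.012),.02)
print(ml(F(.034),.06,12),arm.state()['ft_force'])
print(ml(F(.058),.02,17),arm.state()['ft_force'],(np.array(arm.state()['tool_pos'])-F(0))@CR)
E
```

```text
False [ 0.0418 -0.207  -0.8598]
True [-0.0211  1.2499  2.4534] [ 0.046  -0.0001 -0.0012]
```

```bash
python3 - <<'E'
from h import *
np.set_printoptions(precision=4,suppress=True)
z=.1022
G=lambda a,zz: np.array([*cab(-.099+a-.115-.008,-.0735,0)[:2],zz])
arm.grip(.8); s=np.array(arm.state()['tool_pos']); ml([s[0],s[1],.19],.15)
arm.grip(0,20)
mv(G(.03,.19),CY); ml(G(.03,.108),.15)
print(ml(G(.065,.108),.02,17),(np.array(arm.state()['tool_pos'])-G(0,0))@CR,arm.state()['ft_force'])
ml(G(.032,.108),.05); 
print(ml(G(.065,.108),.03,18),(np.array(arm.state()['tool_pos'])-G(0,0))@CR)
ml(G(.03,.108),.05); ml(G(.03,.30),.2); mv([.40,.30,.36],0)
im,q,_=leaves('t6')
for lo in np.arange(-.15,.15,.06):
    m=(q[:,1]>lo)&(q[:,1]<lo+.06); print(round(lo,2),q[m,0].mean())
print(wedge('top',cab(-.14,-.0735,0)[:2],None,.08)); print(arm.state()['time_s'])
im2=snap('side','s6')[0]
cv2.imwrite('pics/c6.png',np.vstack([cv2.resize(im[110:300,140:500,::-1],(568,300)),cv2.resize(im2[100:230,200:400,::-1],(568,300))]))
E
```

```text
True [ 0.0435 -0.0001  0.1074] [-0.755   0.0573  0.8063]
True [ 0.044  -0.0001  0.1074]
-0.15 -0.09416295345129122
-0.09 -0.09429628207215561
-0.03 -0.09405895166253855
0.03 -0.09410584512973058
0.09 -0.09436037064747055
(array([0.5112, 0.0338]), np.float32(1.5486133), (0.10750296711921692, 0.07430320233106613), array([-0.0686, -0.0017,  0.059 ]), array([0.0067, 0.0355]), np.int64(318))
73.7583
```

View pics/c6.png

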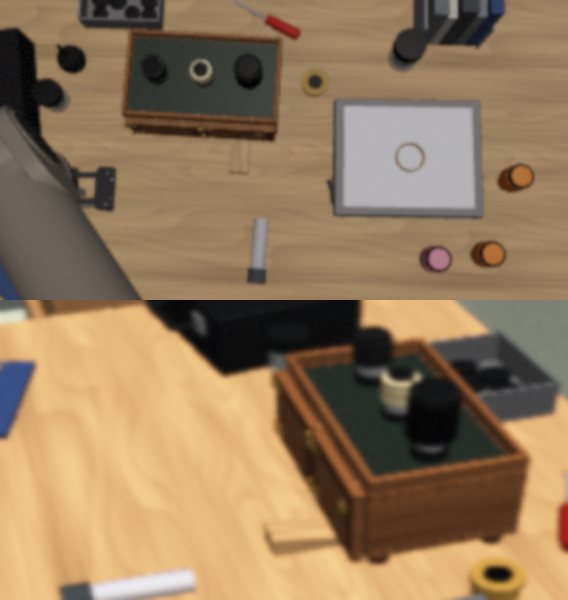

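```bash
python3 - <<'E'
from h import *
np.set_printoptions(precision=4,suppress=True)
G=lambda a,zz: np.array([*cab(-.099+a-.115-.008,-.0735,0)[:2],zz])
mv(G(.025,.25),CY); ml(G(.025,.108),.15); ml(G(.040,.108),.05)
for i in range(2):
    print(ml(G(.065,.108),.01,22),(np.array(arm.state()['tool_pos'])-G(0,0))@CR,arm.state()['ft_force']); 
    arm.wait(.3); print(arm.state()['ft_force']); ml(G(.038,.108),.05)
ml(G(.025,.108),.05); ml(G(.025,.30),.2); mv([.40,.30,.36],0)
for n in('top','side'):
    im,d,K,T=snap(n); P=(cloud(d,K,T)-CAB)@CR
    m=(d>0)&(abs(P[...,1]+.0735)<.012)&(P[...,2]>.015)&(P[...,2]<.035)&(P[...,0]<-.11)&(P[...,0]>-.22); print(n,P[m][:,0].min(),P[m][:,2].max())
print(arm.state()['time_s'])
E
```

```text
True [ 0.0438 -0.0001  0.1073] [-0.5339  0.0119  0.3575]
[-1.1093  1.9587  0.5747]
True [ 0.0443 -0.0001  0.1073] [-0.686  -0.0266  0.0426]
[-0.7586 -1.0917  0.6885]
top -0.1688642339336333 0.03440203132933983
side -0.1696205483315189 0.03224308189573488
82.475
```

Two 22 N pushes moved the wedge only about 0.5 mm. Its thin end is about 44 mm past the leaf's face, so it is jammed.

```bash
python3 -c "
from h import *
print(arm.finish_job())"
```

```text
the job is handed in; nothing more can be done
None
```

The job is handed in (no verdict returned): the three eyepieces present (ortho, long_relief, plossl) stand in the tray, the light box is off, both leaves are shut in order, and the wedge is jammed under the outer leaf, holding against two 22 N pushes, with about 82 s used.

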